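# Unclip the power-pack cover

### The arm

A 6-joint arm with a two-finger parallel gripper is mounted at the origin on the work surface. World frame = base frame: x ahead of the robot, y to its left, z up, the work surface at z = 0. Lengths are in m, angles in rad, forces in N, time in s.
With the tool pointing down it reaches from about 0.425 to 0.95 m from the base axis. Payload 3.5 kg.
Tool frame: the origin (TCP) lies at the very end of the fingers, on their centre line; the grasp point (between the pads) lies behind it (ctrl.grasp_offset is the z of the grasp point in the tool frame, in m); z points along the fingers, x is the direction in which the jaws open and shut, and the axes are right-handed (so a half turn about z gives the same grasp; the last joint's range is limited). The gripper opens to 85 mm and grips with 20 to 120 N. Pads are 22 mm wide; open, the fingers measure 114 mm over their backs; the gripper's body (76 mm by 85 mm) begins 54 mm behind the grasp point. The pads swing forward as they close: fully open they stand 13 mm farther back than shut.
Start: joints at [-1.414, 0.286, 1.577, -0, 1.279, -0.15], TCP at [0.204, -0.643, 0.231] pointing down, gripper open.
Joint ranges: [-2.77, 2.77], [-0.9, 2.22], [0.21, 2.48], [-1.53, 4.67], [0.24, 2.81], [-2.84, 2.84]. Speed limits (rad/s): [2.79, 2.79, 3.14, 3.14, 3.14, 3.14].

### API

Orientations are given as a unit quaternion [x, y, z, w].
In Python, from plant import ctrl gives the robot as it stands.
- The arm moves only by the shell command python3 -m jog 'ROWS' [FORCE]. ROWS is JSON, a list of rows, each an object with "grip": the closure, from 0 (fully open) to 1 (shut); "xyz": the shift along the tool's x, y, z in m, a list of three; "dr": the turn, a rotation vector about the tool's x, y, z in rad, a list of three. A call has 1 to 12 rows; each row is the pose to reach, as a shift and turn from the pose commanded when the call began, along the tool's axes at that moment; what a row does not reach only later rows make up. A row lasts 1/12 s, in which the tool goes at most 41.7 mm and 7.16 degrees, less where a joint would pass 70% of its speed; a pose out of reach is approached as far as the arm can. A call with a gripper value outside its range is refused whole. The fingers move at their own pace and stop on an object; FORCE is the grip in N (left out, the last holds). Time passes only in rows, so rows that repeat a pose let the fingers close. It gives the time, the measured TCP pose, the force and the opening at its end, in the units of the state.
- ctrl.get_state(): the state, without advancing time (a new reading comes with each control period).
- ctrl.read_camera(name): name is "scene" or "top" or "wrist"; returns the picture (480x640x3 uint8, red, green, blue); there is no depth.
- ctrl.get_calibration(name): a dict with "mtx" (3x3 intrinsics, pixels), "R" (3x3) and "t" (3): a world point X has camera coordinates R X + t; the wrist camera has in their place "hand_eye" (4x4, takes a point from camera to tool coordinates, whose origin is the TCP and whose axes are the tool frame's). Camera axes: x right, y down, z forward; pixel columns grow to the right and rows downward; lengths in m; the calibration is good to about 2 mm. A picture is of the moment at which its call begins: read the wrist's pose just before it. get_calibration takes no time and is no camera call.
- ctrl.sign_off(): hands the job in, once; it reports no verdict.
The state is a dict: "time": time; "qpos": joint angles; "dq": joint speeds; "joint_efforts": joint torques, N m; "eef_pos": TCP position; "tcp_rot": TCP orientation; "contact_force": force on the tool from outside, world axes, zero at the start; "wrist_torque": the same for the moment, N m; "opening": opening from 0.0 (shut) to 1.0 (fully open).
Only numpy, scipy, OpenCV 4.12 (cv2) and the standard library are available. Lean on these libraries where they do the work, as an engineer would, in place of code of your own. Each camera call takes 0.05 s, during which the arm holds its last target.

### The job

Take the cover off the carver's power pack so the cells can be changed: squeeze its springy orange tab toward the black finger stop, firmly enough to unhook it but gently enough not to crack it, and lift the cover straight up without forcing it against the pack. Then set the cover down gently, upright on its legs in the middle of the cork mat, let go, and leave everything else on the bench alone.

Things in the scene. Friction and masses are not known exactly. Their poses are not given: they have to be found in the camera images.
- box: Power pack, blue-grey open box 130 x 90 x 50 mm high (its x, y, z), walls 5 mm, fixed to the bench. Origin: centre of its underside, z up. A catch ledge inside its +y wall holds the hook of the cover's tab. The cover's legs have 1.25 mm of play to each side in it.
- cover: Pale cover closed on the pack's rim, 0.12 to 0.18 kg. Plate 128 x 88 x 4 mm (x, y, z) on four corner legs 18 mm long, reaching into the pack. Origin: centre of the plate's underside, 50 mm over the pack's underside when closed; axes as the pack's. Clear of the pack when 20 mm up. Over 25 N between cover and pack (pulled while hooked, pushed down or sideways) breaks the hook or seat.
- tab_face (a point): Middle of the outer face of the unpressed orange snap tab (point fixed to the cover at x 0, y +25, z +21 mm). Tab 24 mm wide (x), top 15 mm above this point, foot 15 mm below. It slides inward (cover's -y) on a spring: 2.5 N to start, 2.4 N more per mm, travel 9 mm; unhooks after 1.7 to 4.3 mm (7 to 13 N). Over 20 N cracks it.
- stop_slot (a point): Point on the cover at y -27, z +21 mm, in the middle of where the black finger stop's outer face can be. The stop, 24 mm wide (x), as tall as the tab, is clamped anywhere in a 14 mm slot, so its outer face is up to 7 mm either side of this point along y: pinch tab and stop along y, 45 to 59 mm over the outer faces. Its setting is not reported.
- mat: Fixed cork mat 160 x 130 x 4 mm thick (x, y, z), origin at the centre of its underside, z up. The cover stands here on its four legs, any way round, its centre within 40 mm of the mat's centre: its origin is then 22 mm above the mat's.
- hare: Boxwood hare blank, 46 x 32 mm, 48 mm high, loose; origin at the centre of its underside. Leave alone.
- hone: Grey sandstone hone 150 x 55 x 28 mm high, loose; origin at the centre of its underside. Leave alone.
- dividers: Brass dividers lying flat, about 100 x 35 mm, 11 mm high, loose; origin on the bench under the middle. Leave alone.
- mallet: Cherry-wood mallet lying down, 190 mm long, head 70 mm wide and 40 mm high, loose; origin on the bench, half way along the handle, head to +x. Leave alone.
- antler: Stag antler segment with a pale polished top, 44 mm across, 29 mm high, loose; origin at the centre of its underside. Leave alone.
- rack: Bamboo slat rack, 90 x 200 mm, 60 mm high, with three gravers 80 mm high; fixed; origin at the centre of its underside.
There are look-alikes about, which are no part of the job. Of the things like the cover, leave any that is purple; of the rest the smaller one is meant.

How it is judged:
By the outcome, as a careful person would: the job done as asked, in the order asked, and still so for the second after the job is handed in, with the robot touching nothing.
It also fails if it takes over 72 s, if anything falls off the work surface, if the arm or the gripper's body presses on something with over 40 N, if the wrist force passes 120 N, or if a joint passes its speed limit or range.

## Working session

There is one attempt and no reset: what is moved stays moved. The work goes in short steps, Python scripts to look and compute and a shell command to move; the robot and the scene stay as the last step left them, time stands still between calls to the robot, and variables do not carry over. Pictures are saved under pics/ and viewed, and the job is handed in when it is done.

```bash
ls; mkdir -p pics; python3 - <<'E'
from plant import ctrl
import cv2
for n in("scene","top","wrist"):
    cv2.imwrite(f"pics/{n}0.png",ctrl.read_camera(n)[:,:,::-1])
    c=ctrl.get_calibration(n);print(n,{k:(v.round(4).tolist() if hasattr(v,'round') else v) for k,v in c.items()})
print(ctrl.get_state(),ctrl.grasp_offset)
E
```

```text
pics
scene {'mtx': [[596.7687, 0.0, 320.4494], [0.0, 596.7687, 248.4802], [0.0, 0.0, 1.0]], 'R': [[0.1026, 0.9946, -0.0132], [0.7686, -0.0877, -0.6337], [-0.6315, 0.0548, -0.7735]], 't': [-0.0387, -0.3699, 1.6308]}
top {'mtx': [[506.7959, 0.0, 320.7041], [0.0, 506.7959, 240.9567], [0.0, 0.0, 1.0]], 'R': [[0.0138, -0.9999, -0.005], [-0.9925, -0.0131, -0.1219], [0.1218, 0.0066, -0.9925]], 't': [-0.0419, 0.5208, 1.1032]}
wrist {'mtx': [[348.651, 0.0, 319.8056], [0.0, 348.651, 237.9011], [0.0, 0.0, 1.0]], 'hand_eye': [[1.0, 0.0005, -0.0012, -0.0005], [-0.0002, 0.9571, 0.2896, -0.0738], [0.0013, -0.2896, 0.9571, -0.1434], [0.0, 0.0, 0.0, 1.0]]}
{'time': 0.15, 'qpos': array([-1.41399268e+00,  2.87022411e-01,  1.57783467e+00, -7.75260200e-06,
        1.27858472e+00, -1.50003412e-01]), 'dq': array([ 1.07655257e-03, -1.63624052e-03, -5.17714624e-03,  4.72809121e-04,
       -7.40119573e-06,  1.00720159e-03]), 'joint_efforts': array([ 2.21586284e-03, -4.06599033e+01, -2.93140572e+01, -5.77517426e-05,
        3.98571370e-03, -4.53596243e-06]), 'eef_pos': array([ 0.20380555, -0.6429675 ,  0.23022803]), 'tcp_rot': array([ 8.06851089e-01, -5.90754149e-01, -6.58604725e-04, -6.48910901e-04]), 'contact_force': array([-0.10715511, -0.34553394, -0.26422604]), 'wrist_torque': array([0.02055082, 0.04015953, 0.0413741 ]), 'opening': 1.0013650347510572} -0.0187
```

View pics/scene0.png

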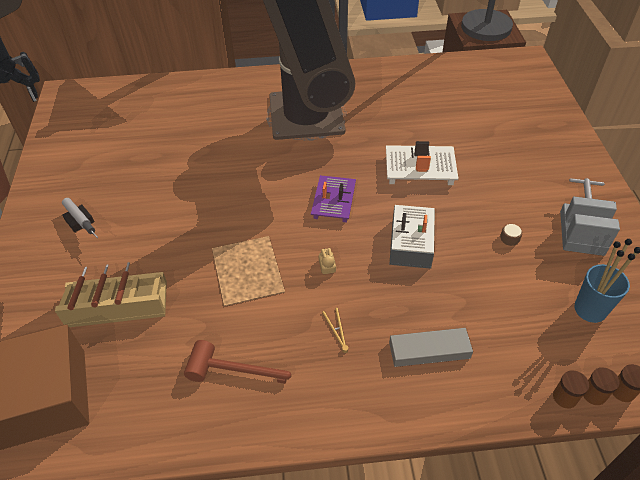

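View pics/top0.png

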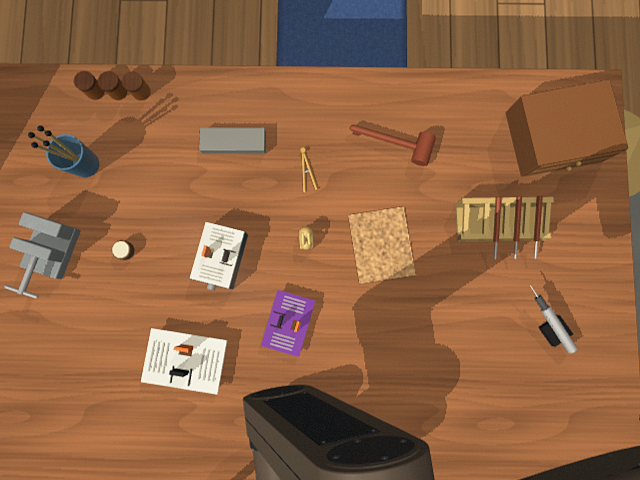

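The scene and top views show three cover-like things (top-view pixels):
- Purple cover at (288,322), which is excluded.
- Large pale one at (184,360), standing on legs with no pack.
- Smaller pale one at (218,255), sitting on the blue-grey pack. This is the one meant.

The mat is at (381,245). I'll enlarge to confirm.

```bash
python3 - <<'E'
import cv2
a=cv2.imread("pics/top0.png")
cv2.imwrite("pics/c1.png",cv2.resize(a[210:300,165:285],None,fx=6.5,fy=6.5,interpolation=cv2.INTER_CUBIC))
cv2.imwrite("pics/c3.png",cv2.resize(a[195:295,335:430],None,fx=6,fy=6,interpolation=cv2.INTER_CUBIC))
a=cv2.imread("pics/scene0.png")
cv2.imwrite("pics/c2.png",cv2.resize(a[195:275,370:460],None,fx=7,fy=7,interpolation=cv2.INTER_CUBIC))
E
```

```text
(no output)
```

View pics/c1.png

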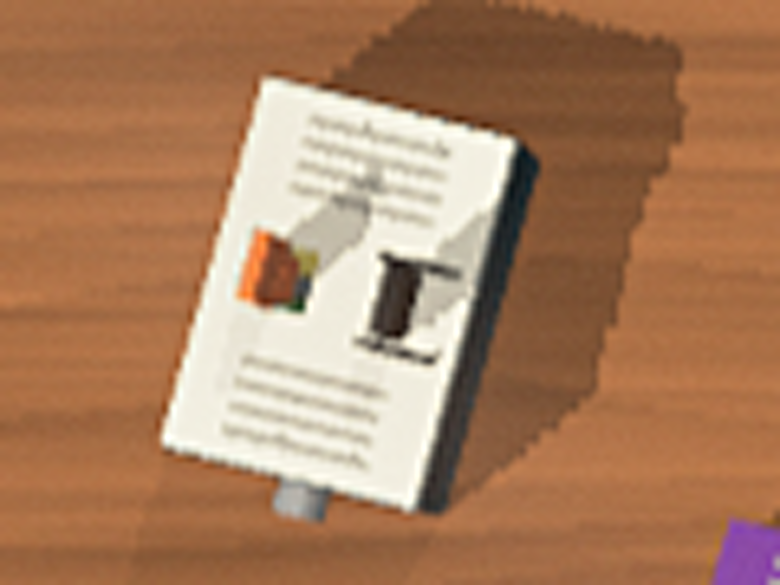

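View pics/c2.png

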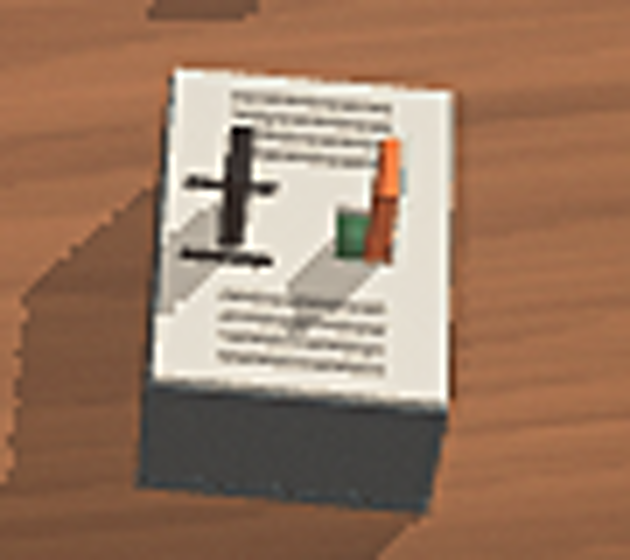

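View pics/c3.png

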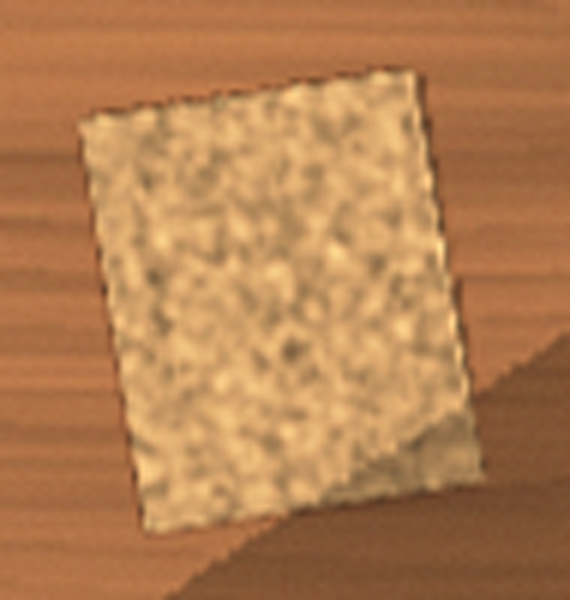

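The crops confirm it: pale cover on the blue-grey pack, orange tab toward the left of the top view (world +y) and black stop to the right. I'll convert the plate corners (z 54 mm) and mat corners (z 4 mm) to world positions from both cameras.

```bash
cat > h.py <<'E'
import numpy as np, cv2
from plant import ctrl
from scipy.spatial.transform import Rotation as Ro
def cam(n,st=None):
    c=ctrl.get_calibration(n)
    if n!="wrist": return c["mtx"],np.array(c["R"]),np.array(c["t"])
    T=np.eye(4);T[:3,:3]=Ro.from_quat(st["tcp_rot"]).as_matrix();T[:3,3]=st["eef_pos"]
    W=np.linalg.inv(T@np.array(c["hand_eye"]));return c["mtx"],W[:3,:3],W[:3,3]
def onz(uv,z,C):
    K,R,t=C;d=R.T@np.linalg.inv(K)@np.array([uv[0],uv[1],1.]);o=-R.T@t
    return o+d*(z-o[2])/d[2]
def proj(X,C):
    K,R,t=C;p=K@(R@np.asarray(X)+t);return p[:2]/p[2]
def un(pts,s,ox,oy): return [((x+.5)/s-.5+ox,(y+.5)/s-.5+oy) for x,y in pts]
def rep(name,P):
    P=np.array(P);e=np.linalg.norm(np.roll(P,-1,0)-P,axis=1)
    print(name,"c",P.mean(0).round(4),"edges",e.round(4));
    for i in range(4):
        d=P[(i+1)%4]-P[i];print("  ",P[i].round(4),np.degrees(np.arctan2(d[1],d[0])).round(1))
E
python3 - <<'E'
from h import *
T=cam("top");S=cam("scene")
rep("cover top",[onz(p,.054,T) for p in un([(262,78),(520,140),(415,512),(163,447)],6.5,165,210)])
rep("cover scene",[onz(p,.054,S) for p in un([(175,70),(453,90),(447,405),(155,383)],7,370,195)])
rep("mat top",[onz(p,.004,T) for p in un([(82,118),(415,70),(482,482),(150,532)],6,335,195)])
st=ctrl.get_state();print(Ro.from_quat(st["tcp_rot"]).as_matrix().round(3))
E
```

```text
cover top c [0.4854 0.1919 0.054 ] edges [0.0907 0.1298 0.0877 0.1286]
   [0.5583 0.2213 0.054 ] -102.8
   [0.5382 0.1329 0.054 ] 166.1
   [0.4122 0.164  0.054 ] 76.5
   [0.4327 0.2493 0.054 ] -12.6
cover scene c [0.4892 0.1915 0.054 ] edges [0.088  0.1297 0.0868 0.13  ]
   [0.4166 0.1634 0.054 ] 77.7
   [0.4354 0.2494 0.054 ] -13.6
   [0.5615 0.219  0.054 ] -102.1
   [0.5432 0.1341 0.054 ] 167.0
mat top c [ 0.5187 -0.1743  0.004 ] edges [0.1298 0.1602 0.1274 0.1608]
   [ 0.5877 -0.0974  0.004 ] -80.9
   [ 0.6081 -0.2256  0.004 ] -171.2
   [ 0.4497 -0.25    0.004 ] 99.3
   [ 0.4291 -0.1243  0.004 ] 9.6
[[ 0.302 -0.953 -0.   ]
 [-0.953 -0.302  0.002]
 [-0.002 -0.    -1.   ]]
```

```bash
cat >> h.py <<'E'
def go(xyz,yaw=None):
    """shift/turn from the current measured pose to world xyz, tool-x heading yaw (deg)"""
    st=ctrl.get_state();R=Ro.from_quat(st["tcp_rot"]).as_matrix()
    print("shift",(R.T@(np.array(xyz)-st["eef_pos"])).round(4))
    if yaw is not None:
        c,s=np.cos(np.radians(yaw)),np.sin(np.radians(yaw))
        G=np.array([[c,s,0],[s,-c,0],[0,0,-1.]])
        print("dr",Ro.from_matrix(R.T@G).as_rotvec().round(4),"tilt R",R[:,2].round(4))
E
python3 -c "
from h import *
go([.52,-.33,.23]);go([.487,.192,.2],77)"
```

```text
shift [-0.2029 -0.396   0.0007]
shift [-0.7104 -0.5221  0.0317]
dr [-2.5000e-03  3.0000e-04 -2.6079e+00] tilt R [-3.0e-04  1.8e-03 -1.0e+00]
```

```bash
python3 -m jog '[{"grip":0,"xyz":[-0.203,-0.396,0],"dr":[0,0,-1.3]},{"grip":0,"xyz":[-0.203,-0.396,0],"dr":[0,0,-1.3]},{"grip":0,"xyz":[-0.203,-0.396,0],"dr":[0,0,-1.3]},{"grip":0,"xyz":[-0.203,-0.396,0],"dr":[0,0,-1.3]},{"grip":0,"xyz":[-0.203,-0.396,0],"dr":[0,0,-1.3]},{"grip":0,"xyz":[-0.203,-0.396,0],"dr":[0,0,-1.3]},{"grip":0,"xyz":[-0.203,-0.396,0],"dr":[0,0,-1.3]},{"grip":0,"xyz":[-0.203,-0.396,0],"dr":[0,0,-1.3]},{"grip":0,"xyz":[-0.203,-0.396,0],"dr":[0,0,-1.3]},{"grip":0,"xyz":[-0.203,-0.396,0],"dr":[0,0,-1.3]},{"grip":0,"xyz":[-0.203,-0.396,0],"dr":[0,0,-1.3]},{"grip":0,"xyz":[-0.203,-0.396,0],"dr":[0,0,-1.3]}]'; python3 -c "
from h import *
go([.487,.192,.2],77)"
```

```text
time: 1.15
eef_pos: [0.5231, -0.326, 0.231]
tcp_rot: [1.0, 0.022, 0.0, -0.001]
contact_force: [-0.2, 0.4, 0.2]
opening: 0.998
shift [-0.0137 -0.519   0.0319]
dr [-1.0000e-03 -2.0000e-03 -1.3006e+00] tilt R [ 9.0e-04  1.9e-03 -1.0e+00]
```

```bash
python3 -m jog '[{"grip":0,"xyz":[-0.014,-0.519,0.03],"dr":[0,0,-1.3]},{"grip":0,"xyz":[-0.014,-0.519,0.03],"dr":[0,0,-1.3]},{"grip":0,"xyz":[-0.014,-0.519,0.03],"dr":[0,0,-1.3]},{"grip":0,"xyz":[-0.014,-0.519,0.03],"dr":[0,0,-1.3]},{"grip":0,"xyz":[-0.014,-0.519,0.03],"dr":[0,0,-1.3]},{"grip":0,"xyz":[-0.014,-0.519,0.03],"dr":[0,0,-1.3]},{"grip":0,"xyz":[-0.014,-0.519,0.03],"dr":[0,0,-1.3]},{"grip":0,"xyz":[-0.014,-0.519,0.03],"dr":[0,0,-1.3]},{"grip":0,"xyz":[-0.014,-0.519,0.03],"dr":[0,0,-1.3]},{"grip":0,"xyz":[-0.014,-0.519,0.03],"dr":[0,0,-1.3]},{"grip":0,"xyz":[-0.014,-0.519,0.03],"dr":[0,0,-1.3]},{"grip":0,"xyz":[-0.014,-0.519,0.03],"dr":[0,0,-1.3]}]'; python3 -c "
from h import *
go([.487,.192,.2],77)"
```

```text
time: 2.15
eef_pos: [0.4881, 0.169, 0.2024]
tcp_rot: [0.785, 0.62, 0.0, 0.0]
contact_force: [1.1, -0.1, 0.2]
opening: 1.004
shift [ 0.0221 -0.0064  0.0024]
dr [ 0.0004  0.0003 -0.0074] tilt R [ 3.e-04 -4.e-04 -1.e+00]
```

```bash
python3 -m jog '[{"grip":0,"xyz":[0.022,-0.006,0],"dr":[0,0,0]},{"grip":0,"xyz":[0.022,-0.006,0],"dr":[0,0,0]},{"grip":0,"xyz":[0.022,-0.006,0],"dr":[0,0,0]},{"grip":0,"xyz":[0.022,-0.006,0],"dr":[0,0,0]}]'; python3 - <<'E'
from h import *
import json
st=ctrl.get_state();im=ctrl.read_camera("wrist")
cv2.imwrite("pics/w1.png",im[:,:,::-1]);json.dump({k:st[k].tolist() for k in("eef_pos","tcp_rot")},open("w1.json","w"))
print(st["eef_pos"],st["qpos"])
E
```

```text
time: 2.48
eef_pos: [0.488, 0.1898, 0.2023]
tcp_rot: [0.785, 0.619, -0.0, 0.0]
contact_force: [-0.5, 0.3, 0.8]
opening: 1.0
[0.48797164 0.18978462 0.20226676] [ 1.77323477e-01 -2.26835734e-02  1.97374115e+00 -7.23036965e-04
  1.19099239e+00 -1.15780143e+00]
```

View pics/w1.png

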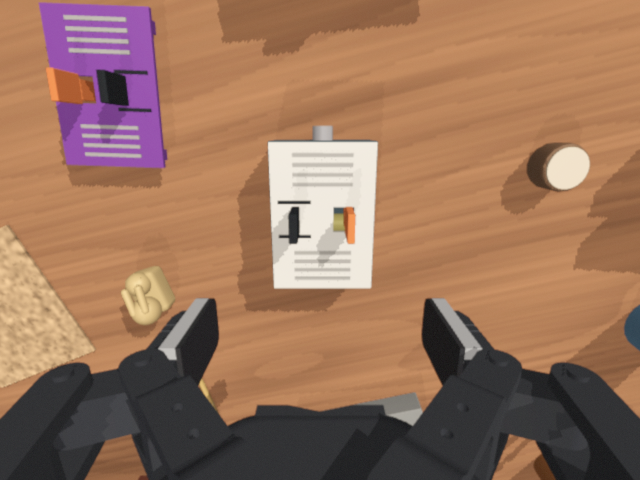

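```bash
python3 - <<'E'
import cv2
a=cv2.imread("pics/w1.png")
cv2.imwrite("pics/w1c.png",cv2.resize(a[120:310,255:395],None,fx=4,fy=4,interpolation=cv2.INTER_CUBIC)[:600])
cv2.imwrite("pics/w1d.png",cv2.resize(a[190:255,265:375],None,fx=7,fy=7,interpolation=cv2.INTER_CUBIC))
E
```

```text
(no output)
```

View pics/w1d.png

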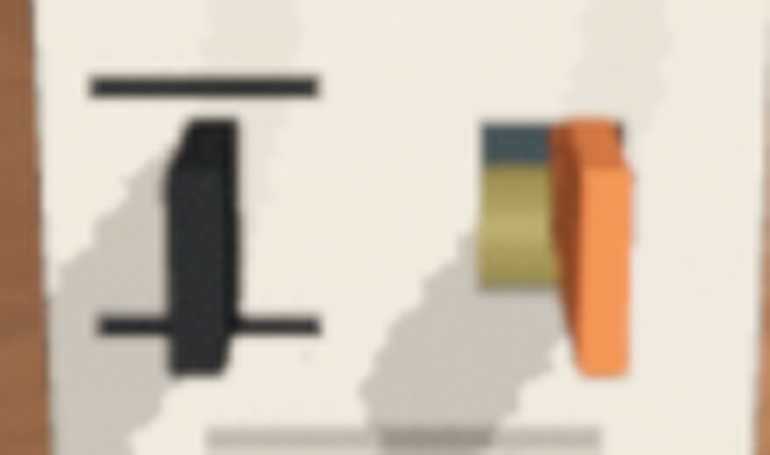

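```bash
python3 - <<'E'
import cv2
a=cv2.imread("pics/w1.png")
cv2.imwrite("pics/w1e.png",cv2.resize(a[130:300,260:390],None,fx=3.5,fy=3.5,interpolation=cv2.INTER_CUBIC))
E
```

```text
(no output)
```

View pics/w1e.png

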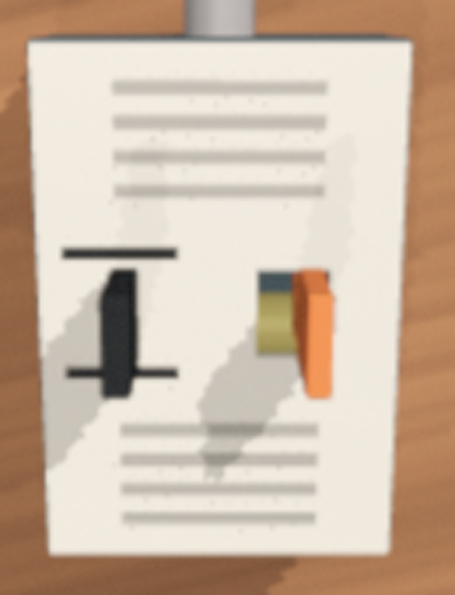

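Enlarged wrist view: the tab's top outer edge runs (630,165)–(628,375) in the crop, the stop's outer edge (168,165)–(169,375). Plate corners are clear too. I'll turn these into positions at z 86 mm and 54 mm.

```bash
python3 - <<'E'
from h import *
import json
W=cam("wrist",json.load(open("w1.json")))
P=[onz(p,.054,W) for p in un([(28,42),(412,42),(388,553),(50,553)],3.5,260,130)]
rep("cover",P)
Q=[onz(p,.086,W) for p in un([(631,165),(629,375),(169,375),(168,165)],7,265,190)]
rep("tab/stop",Q)
c=np.mean(P,0)
for yaw in(76.5,):
    u=np.array([np.cos(np.radians(yaw)),np.sin(np.radians(yaw))])
    v=np.array([u[1],-u[0]])
    for q in Q: print(((q-c)[:2]@v).round(4),((q-c)[:2]@u).round(4))
t=(Q[0]+Q[1])/2;s=(Q[2]+Q[3])/2;print(t,s,np.linalg.norm(t-s),(t+s)/2)
E
```

```text
cover c [0.4859 0.1932 0.054 ] edges [0.0885 0.1286 0.0882 0.1286]
   [0.413  0.1652 0.054 ] 76.5
   [0.4336 0.2512 0.054 ] -13.5
   [0.5587 0.2211 0.054 ] -103.5
   [0.5381 0.1354 0.054 ] 166.6
tab/stop c [0.4851 0.1926 0.086 ] edges [0.024  0.0514 0.024  0.0504]
   [0.4793 0.2199 0.086 ] -12.4
   [0.5028 0.2147 0.086 ] -103.5
   [0.4908 0.1648 0.086 ] 165.3
   [0.4676 0.1709 0.086 ] 76.5
-0.0126 0.0244
0.0114 0.0249
0.0114 -0.0265
-0.0125 -0.026
[0.49106562 0.2172978  0.086     ] [0.47919994 0.16781953 0.086     ] 0.05088117135430142 [0.48513278 0.19255866 0.086     ]
```

```bash
python3 -c "
from h import *
go([.4855,.1927,.056],76.5)"
```

```text
shift [ 0.0027 -0.0033  0.1463]
dr [-0.0001  0.0006 -0.0008] tilt R [-3.e-04 -6.e-04 -1.e+00]
```

```bash
python3 -m jog '[{"grip":0.2,"xyz":[0.0027,-0.0033,0.03],"dr":[0,0,0]},{"grip":0.2,"xyz":[0.0027,-0.0033,0.06],"dr":[0,0,0]},{"grip":0.2,"xyz":[0.0027,-0.0033,0.085],"dr":[0,0,0]},{"grip":0.2,"xyz":[0.0027,-0.0033,0.1],"dr":[0,0,0]},{"grip":0.2,"xyz":[0.0027,-0.0033,0.106],"dr":[0,0,0]},{"grip":0.2,"xyz":[0.0027,-0.0033,0.106],"dr":[0,0,0]},{"grip":0.2,"xyz":[0.0027,-0.0033,0.106],"dr":[0,0,0]}]' 20; python3 - <<'E'
from h import *
go([.4855,.1927,.056],76.5)
im=ctrl.read_camera("wrist");cv2.imwrite("pics/w2.png",im[:,:,::-1])
E
```

```text
time: 3.12
eef_pos: [0.4862, 0.1932, 0.0972]
tcp_rot: [0.786, 0.619, 0.0, 0.0]
contact_force: [-0.9, -1.2, 0.4]
opening: 0.795
shift [-0.0007 -0.0005  0.0412]
dr [ 0.0009 -0.0003 -0.0008] tilt R [ 9.e-04  1.e-04 -1.e+00]
```

View pics/w2.png

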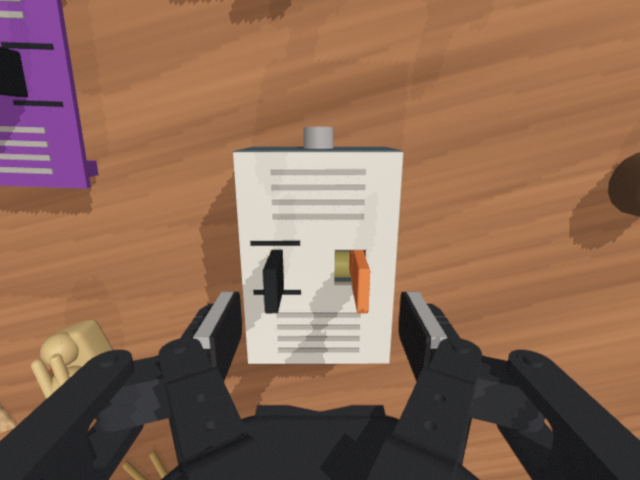

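Tab and stop are centred between the pads (tab at (360,280), stop at (273,280), pads at 225/415). Descending.

```bash
python3 -m jog '[{"grip":0.25,"xyz":[-0.0007,-0.0005,0.015],"dr":[0,0,0]},{"grip":0.25,"xyz":[-0.0007,-0.0005,0.028],"dr":[0,0,0]},{"grip":0.25,"xyz":[-0.0007,-0.0005,0.036],"dr":[0,0,0]},{"grip":0.25,"xyz":[-0.0007,-0.0005,0.04],"dr":[0,0,0]},{"grip":0.25,"xyz":[-0.0007,-0.0005,0.04],"dr":[0,0,0]},{"grip":0.25,"xyz":[-0.0007,-0.0005,0.04],"dr":[0,0,0]}]' 20; python3 - <<'E'
from h import *
go([.4855,.1927,.056],76.5)
im=ctrl.read_camera("wrist");cv2.imwrite("pics/w3.png",im[:,:,::-1])
im=ctrl.read_camera("scene");cv2.imwrite("pics/s3.png",cv2.resize(im[150:290,330:500,::-1],None,fx=4,fy=4,interpolation=cv2.INTER_CUBIC))
E
```

```text
time: 3.67
eef_pos: [0.4853, 0.1936, 0.0572]
tcp_rot: [0.785, 0.619, 0.001, 0.0]
contact_force: [-0.0, 0.3, 0.1]
opening: 0.748
shift [-0.0008  0.0004  0.0012]
dr [ 0.0011 -0.0005  0.0008] tilt R [ 1.1e-03  2.0e-04 -1.0e+00]
```

View pics/w3.png

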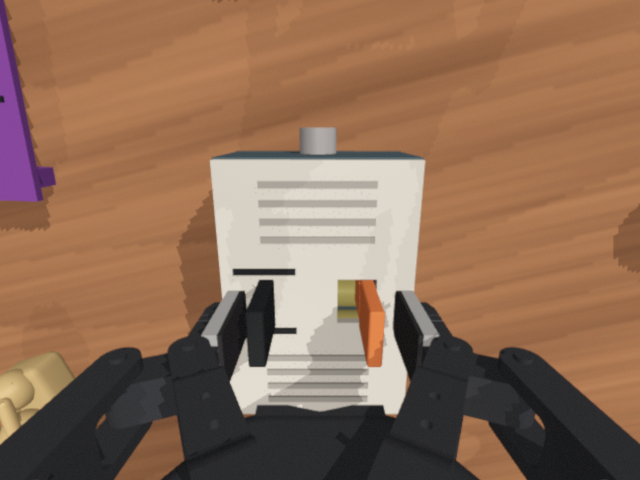

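View pics/s3.png

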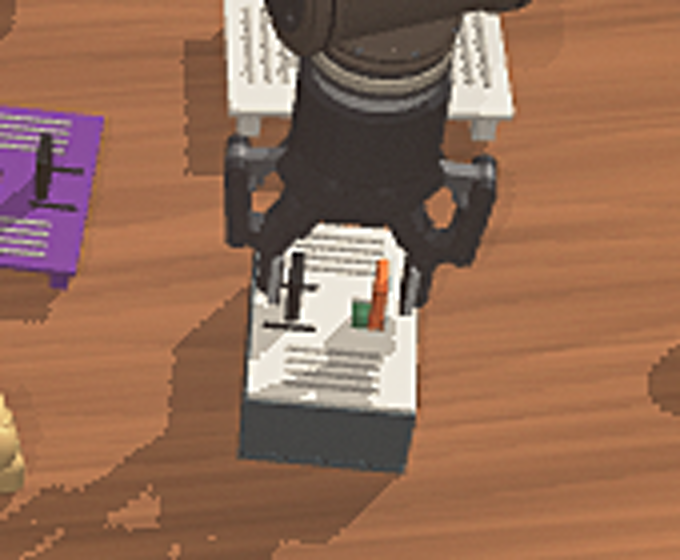

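```bash
python3 -m jog '[{"grip":0.3,"xyz":[-0.0013,0.0004,0],"dr":[0,0,0]},{"grip":0.34,"xyz":[-0.0013,0.0004,0],"dr":[0,0,0]},{"grip":0.36,"xyz":[-0.0013,0.0004,0],"dr":[0,0,0]},{"grip":0.36,"xyz":[-0.0013,0.0004,0],"dr":[0,0,0]},{"grip":0.36,"xyz":[-0.0013,0.0004,0],"dr":[0,0,0]}]' 20; python3 - <<'E'
from h import *
go([.4855,.1927,.056],76.5)
im=ctrl.read_camera("wrist");cv2.imwrite("pics/w4.png",cv2.resize(im[240:400,190:450,::-1],None,fx=3,fy=3,interpolation=cv2.INTER_CUBIC))
st=ctrl.get_state();u=np.array([np.cos(np.radians(76.5)),np.sin(np.radians(76.5)),0]);print("Fy",st["contact_force"]@u)
E
```

```text
time: 4.18
eef_pos: [0.4849, 0.1921, 0.0566]
tcp_rot: [0.785, 0.619, 0.0, 0.0]
contact_force: [-0.9, 0.1, -0.2]
opening: 0.638
shift [0.0007 0.0005 0.0006]
dr [ 0.0002 -0.0001  0.0008] tilt R [ 2.e-04  0.e+00 -1.e+00]
Fy 0.529008409179064
```

View pics/w4.png

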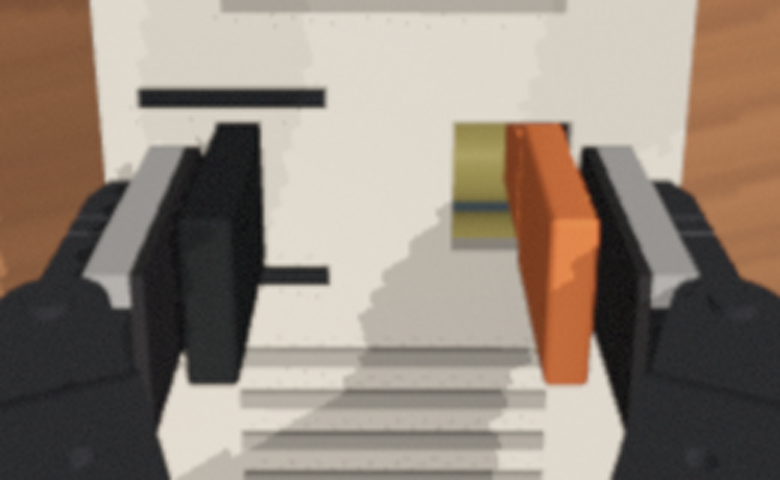

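```bash
cat >> h.py <<'E'
def F():
    st=ctrl.get_state();u=np.array([np.cos(np.radians(76.5)),np.sin(np.radians(76.5)),0]);f=st["contact_force"]
    print("F along tab axis %.1f, vert %.1f, opening mm %.2f, pos"%(f@u,f[2],st["opening"]*85),st["eef_pos"].round(4))
E
python3 -m jog '[{"grip":0.38,"xyz":[0,0,0],"dr":[0,0,0]},{"grip":0.39,"xyz":[0,0,0],"dr":[0,0,0]},{"grip":0.40,"xyz":[0,0,0],"dr":[0,0,0]},{"grip":0.40,"xyz":[0,0,0],"dr":[0,0,0]},{"grip":0.40,"xyz":[0,0,0],"dr":[0,0,0]}]' 20; python3 -c "from h import *;F()"; python3 -m jog '[{"grip":0.41,"xyz":[0,0,0],"dr":[0,0,0]},{"grip":0.41,"xyz":[0,0,0],"dr":[0,0,0]},{"grip":0.41,"xyz":[0,0,0],"dr":[0,0,0]}]' 20; python3 -c "from h import *;F()"
```

```text
time: 4.65
eef_pos: [0.4848, 0.1919, 0.0566]
tcp_rot: [0.785, 0.619, -0.0, 0.0]
contact_force: [-0.6, -1.4, 0.8]
opening: 0.603
F along tab axis -1.5, vert 0.8, opening mm 51.22, pos [0.4848 0.1919 0.0566]
time: 4.9
eef_pos: [0.4848, 0.1918, 0.0567]
tcp_rot: [0.785, 0.619, -0.0, 0.0]
contact_force: [-2.3, -2.4, 4.8]
opening: 0.59
F along tab axis -2.9, vert 4.8, opening mm 50.14, pos [0.4848 0.1918 0.0567]
```

```bash
python3 -m jog '[{"grip":0.41,"xyz":[-0.0005,0,-0.0005],"dr":[0,0,0]},{"grip":0.41,"xyz":[-0.0007,0,-0.001],"dr":[0,0,0]},{"grip":0.41,"xyz":[-0.0007,0,-0.001],"dr":[0,0,0]}]' 20; python3 -c "from h import *;F()"; python3 -m jog '[{"grip":0.42,"xyz":[0,0,0],"dr":[0,0,0]},{"grip":0.42,"xyz":[0,0,0],"dr":[0,0,0]},{"grip":0.42,"xyz":[0,0,0],"dr":[0,0,0]}]' 20; python3 -c "from h import *;F()"
```

```text
time: 5.15
eef_pos: [0.4843, 0.1917, 0.057]
tcp_rot: [0.785, 0.619, 0.0, -0.0]
contact_force: [0.1, -0.0, -1.1]
opening: 0.588
F along tab axis 0.0, vert -1.1, opening mm 50.00, pos [0.4843 0.1917 0.057 ]
time: 5.4
eef_pos: [0.4845, 0.1915, 0.0572]
tcp_rot: [0.785, 0.619, -0.0, -0.0]
contact_force: [0.6, -0.7, -1.3]
opening: 0.582
F along tab axis -0.6, vert -1.3, opening mm 49.48, pos [0.4845 0.1915 0.0572]
```

```bash
python3 -m jog '[{"grip":0.43,"xyz":[0,0,0],"dr":[0,0,0]},{"grip":0.435,"xyz":[0,0,0],"dr":[0,0,0]},{"grip":0.44,"xyz":[0,0,0],"dr":[0,0,0]},{"grip":0.44,"xyz":[0,0,0],"dr":[0,0,0]}]' 20; python3 -c "from h import *;F()"
```

```text
time: 5.73
eef_pos: [0.4846, 0.1913, 0.0575]
tcp_rot: [0.785, 0.619, -0.0, -0.0]
contact_force: [0.0, -0.4, -1.2]
opening: 0.559
F along tab axis -0.4, vert -1.2, opening mm 47.53, pos [0.4846 0.1913 0.0575]
```

```bash
python3 -m jog '[{"grip":0.445,"xyz":[0,0,0],"dr":[0,0,0]},{"grip":0.45,"xyz":[0,0,0],"dr":[0,0,0]},{"grip":0.455,"xyz":[0,0,0],"dr":[0,0,0]},{"grip":0.455,"xyz":[0,0,0],"dr":[0,0,0]}]' 20; python3 -c "from h import *;F()"; python3 -m jog '[{"grip":0.46,"xyz":[0,0,0],"dr":[0,0,0]},{"grip":0.465,"xyz":[0,0,0],"dr":[0,0,0]},{"grip":0.465,"xyz":[0,0,0],"dr":[0,0,0]},{"grip":0.465,"xyz":[0,0,0],"dr":[0,0,0]}]' 20; python3 - <<'E'
from h import *
F()
im=ctrl.read_camera("wrist");cv2.imwrite("pics/w5.png",cv2.resize(im[240:400,190:450,::-1],None,fx=3,fy=3,interpolation=cv2.INTER_CUBIC))
E
```

```text
time: 6.07
eef_pos: [0.4845, 0.1909, 0.0576]
tcp_rot: [0.785, 0.62, -0.001, 0.0]
contact_force: [-2.0, -4.1, 1.1]
opening: 0.549
F along tab axis -4.4, vert 1.1, opening mm 46.69, pos [0.4845 0.1909 0.0576]
time: 6.4
eef_pos: [0.4844, 0.1906, 0.0577]
tcp_rot: [0.785, 0.62, -0.001, 0.0]
contact_force: [-2.4, -6.3, 2.1]
opening: 0.534
F along tab axis -6.7, vert 2.1, opening mm 45.39, pos [0.4844 0.1906 0.0577]
```

View pics/w5.png

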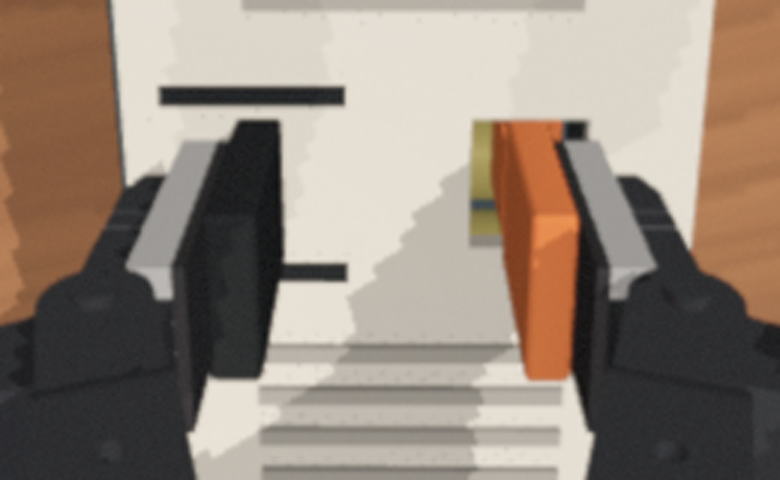

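Tab has slid in (slot now open at right, (575,130)); the side force says the gripper must shift about 1 mm toward the stop.

```bash
python3 -m jog '[{"grip":0.465,"xyz":[-0.0007,0,0],"dr":[0,0,0]},{"grip":0.465,"xyz":[-0.0012,0,0],"dr":[0,0,0]},{"grip":0.465,"xyz":[-0.0012,0,0],"dr":[0,0,0]},{"grip":0.465,"xyz":[-0.0012,0,0],"dr":[0,0,0]}]' 20; python3 -c "from h import *;F()"
```

```text
time: 6.78
eef_pos: [0.4844, 0.1904, 0.0576]
tcp_rot: [0.785, 0.619, 0.0, -0.0]
contact_force: [-1.5, 0.2, 0.9]
opening: 0.537
F along tab axis -0.1, vert 0.9, opening mm 45.65, pos [0.4844 0.1904 0.0576]
```

```bash
python3 -m jog '[{"grip":0.465,"xyz":[0,0,-0.0004],"dr":[0,0,0]},{"grip":0.465,"xyz":[0,0,-0.0008],"dr":[0,0,0]},{"grip":0.465,"xyz":[0,0,-0.0012],"dr":[0,0,0]},{"grip":0.465,"xyz":[0,0,-0.0012],"dr":[0,0,0]}]' 20; python3 -c "from h import *;F()"; python3 -m jog '[{"grip":0.465,"xyz":[0,0,-0.0005],"dr":[0,0,0]},{"grip":0.465,"xyz":[0,0,-0.001],"dr":[0,0,0]},{"grip":0.465,"xyz":[0,0,-0.001],"dr":[0,0,0]}]' 20; python3 -c "from h import *;F()"
```

```text
time: 7.12
eef_pos: [0.4844, 0.1904, 0.0586]
tcp_rot: [0.785, 0.619, 0.0, -0.0]
contact_force: [-0.2, 0.3, -1.2]
opening: 0.536
F along tab axis 0.2, vert -1.2, opening mm 45.53, pos [0.4844 0.1904 0.0586]
time: 7.37
eef_pos: [0.4846, 0.1904, 0.0599]
tcp_rot: [0.785, 0.619, 0.0, 0.0]
contact_force: [-0.1, 0.0, -1.0]
opening: 0.54
F along tab axis 0.0, vert -1.0, opening mm 45.92, pos [0.4846 0.1904 0.0599]
```

Only the cover's weight shows on the sensor, so it's unhooked. Lifting on.

```bash
python3 -m jog '[{"grip":0.465,"xyz":[0,0,-0.001],"dr":[0,0,0]},{"grip":0.465,"xyz":[0,0,-0.002],"dr":[0,0,0]},{"grip":0.465,"xyz":[0,0,-0.003],"dr":[0,0,0]},{"grip":0.465,"xyz":[0,0,-0.004],"dr":[0,0,0]},{"grip":0.465,"xyz":[0,0,-0.005],"dr":[0,0,0]},{"grip":0.465,"xyz":[0,0,-0.005],"dr":[0,0,0]}]' 20; python3 - <<'E'
from h import *
F()
im=ctrl.read_camera("scene");cv2.imwrite("pics/s6.png",cv2.resize(im[150:290,330:500,::-1],None,fx=4,fy=4,interpolation=cv2.INTER_CUBIC))
E
```

```text
time: 7.87
eef_pos: [0.4846, 0.1903, 0.065]
tcp_rot: [0.785, 0.619, 0.0, 0.0]
contact_force: [-0.1, -0.5, -1.2]
opening: 0.535
F along tab axis -0.5, vert -1.2, opening mm 45.52, pos [0.4846 0.1903 0.065 ]
```

View pics/s6.png

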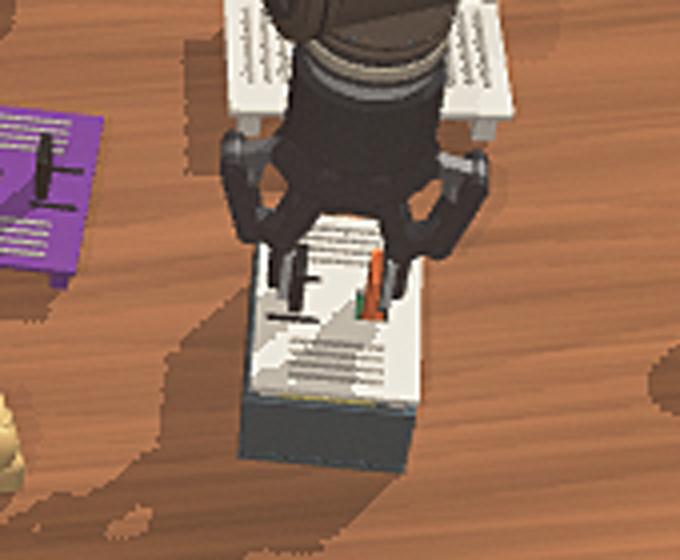

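Cover is lifted, with the gap and cells visible along its front edge at about (325,398). Continuing straight up.

```bash
python3 -m jog '[{"grip":0.465,"xyz":[0,0,-0.002],"dr":[0,0,0]},{"grip":0.465,"xyz":[0,0,-0.005],"dr":[0,0,0]},{"grip":0.465,"xyz":[0,0,-0.009],"dr":[0,0,0]},{"grip":0.465,"xyz":[0,0,-0.014],"dr":[0,0,0]},{"grip":0.465,"xyz":[0,0,-0.02],"dr":[0,0,0]},{"grip":0.465,"xyz":[0,0,-0.027],"dr":[0,0,0]},{"grip":0.465,"xyz":[0,0,-0.035],"dr":[0,0,0]},{"grip":0.465,"xyz":[0,0,-0.044],"dr":[0,0,0]},{"grip":0.465,"xyz":[0,0,-0.054],"dr":[0,0,0]},{"grip":0.465,"xyz":[0,0,-0.062],"dr":[0,0,0]},{"grip":0.465,"xyz":[0,0,-0.066],"dr":[0,0,0]},{"grip":0.465,"xyz":[0,0,-0.066],"dr":[0,0,0]}]' 20; python3 - <<'E'
from h import *
F()
im=ctrl.read_camera("wrist");cv2.imwrite("pics/w7.png",im[:,:,::-1])
# cover centre offset from TCP at the grasp
go([.5187,-.1743,.13],99)
E
```

```text
time: 8.92
eef_pos: [0.4853, 0.1904, 0.1324]
tcp_rot: [0.785, 0.619, 0.001, 0.001]
contact_force: [-0.3, -0.6, -0.7]
opening: 0.541
F along tab axis -0.6, vert -0.7, opening mm 46.01, pos [0.4853 0.1904 0.1324]
shift [-0.3467  0.1178  0.0014]
dr [ 1.400e-03 -3.000e-04 -3.919e-01] tilt R [ 1.4e-03  3.0e-04 -1.0e+00]
```

View pics/w7.png

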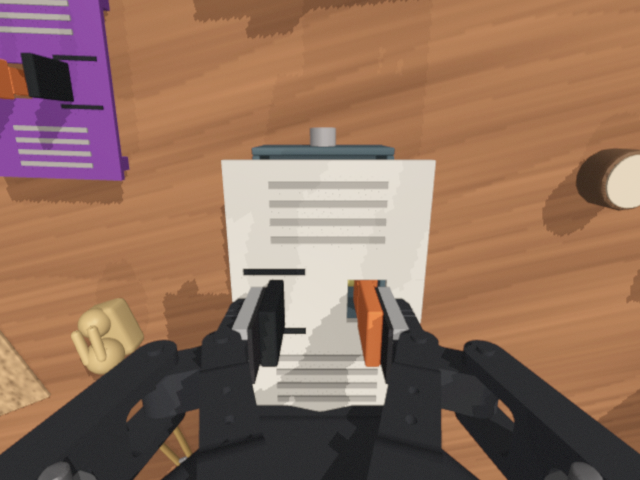

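Cover is held level, with the pack visible beneath it at (323,150). Carrying it to the mat over the hare: legs at about 107 mm, hare 48 mm.

```bash
python3 -m jog '[{"grip":0.465,"xyz":[-0.008,0.0027,0],"dr":[0,0,-0.01]},{"grip":0.465,"xyz":[-0.024,0.008,0],"dr":[0,0,-0.03]},{"grip":0.465,"xyz":[-0.047,0.016,0],"dr":[0,0,-0.055]},{"grip":0.465,"xyz":[-0.074,0.025,0],"dr":[0,0,-0.085]},{"grip":0.465,"xyz":[-0.101,0.034,0],"dr":[0,0,-0.115]},{"grip":0.465,"xyz":[-0.128,0.043,0],"dr":[0,0,-0.145]},{"grip":0.465,"xyz":[-0.155,0.052,0],"dr":[0,0,-0.175]},{"grip":0.465,"xyz":[-0.182,0.061,0],"dr":[0,0,-0.205]},{"grip":0.465,"xyz":[-0.209,0.07,0],"dr":[0,0,-0.235]},{"grip":0.465,"xyz":[-0.236,0.079,0],"dr":[0,0,-0.265]},{"grip":0.465,"xyz":[-0.263,0.088,0],"dr":[0,0,-0.295]},{"grip":0.465,"xyz":[-0.29,0.097,0],"dr":[0,0,-0.325]}]' 20; python3 - <<'E'
from h import *
F();go([.519,-.177,.13],99)
E
```

```text
time: 9.97
eef_pos: [0.5107, -0.1156, 0.1299]
tcp_rot: [0.674, 0.739, -0.0, -0.001]
contact_force: [0.5, -0.1, -0.9]
opening: 0.538
F along tab axis -0.0, vert -0.9, opening mm 45.72, pos [ 0.5107 -0.1156  0.1299]
shift [-0.0619  0.0027 -0.0001]
dr [-0.0012 -0.0008 -0.0655] tilt R [-1.3e-03  6.0e-04 -1.0e+00]
```

```bash
python3 -m jog '[{"grip":0.465,"xyz":[-0.022,0.0005,0],"dr":[0,0,-0.03]},{"grip":0.465,"xyz":[-0.039,0.001,0],"dr":[0,0,-0.055]},{"grip":0.465,"xyz":[-0.052,0.001,0.002],"dr":[0,0,-0.065]},{"grip":0.465,"xyz":[-0.059,0.001,0.008],"dr":[0,0,-0.065]},{"grip":0.465,"xyz":[-0.061,0.001,0.018],"dr":[0,0,-0.065]},{"grip":0.465,"xyz":[-0.061,0.001,0.028],"dr":[0,0,-0.065]},{"grip":0.465,"xyz":[-0.061,0.001,0.036],"dr":[0,0,-0.065]},{"grip":0.465,"xyz":[-0.061,0.001,0.04],"dr":[0,0,-0.065]},{"grip":0.465,"xyz":[-0.061,0.001,0.04],"dr":[0,0,-0.065]},{"grip":0.465,"xyz":[-0.061,0.001,0.04],"dr":[0,0,-0.065]}]' 20; python3 - <<'E'
from h import *
F();go([.519,-.177,.03],99)
for n in("wrist","scene","top"):
    cv2.imwrite(f"pics/{n}8.png",ctrl.read_camera(n)[:,:,::-1])
E
```

```text
time: 10.8
eef_pos: [0.5175, -0.1742, 0.0901]
tcp_rot: [0.65, 0.76, -0.0, -0.001]
contact_force: [0.4, -0.8, -1.1]
opening: 0.537
F along tab axis -0.7, vert -1.1, opening mm 45.65, pos [ 0.5175 -0.1742  0.0901]
shift [-0.003   0.0011  0.0601]
dr [-0.0008 -0.0007 -0.001 ] tilt R [-9.e-04  6.e-04 -1.e+00]
```

View pics/scene8.png

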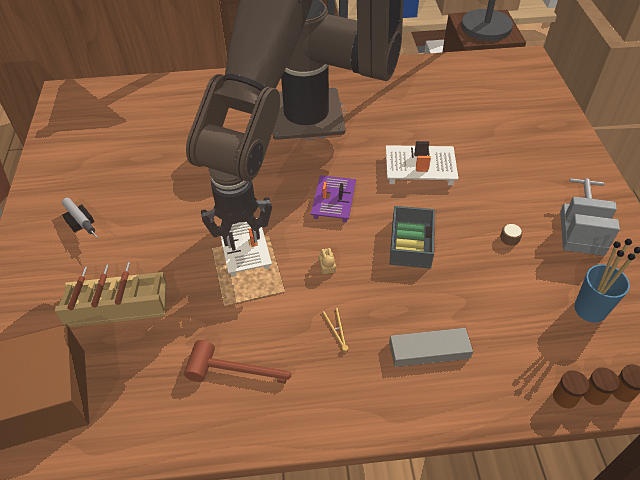

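View pics/wrist8.png

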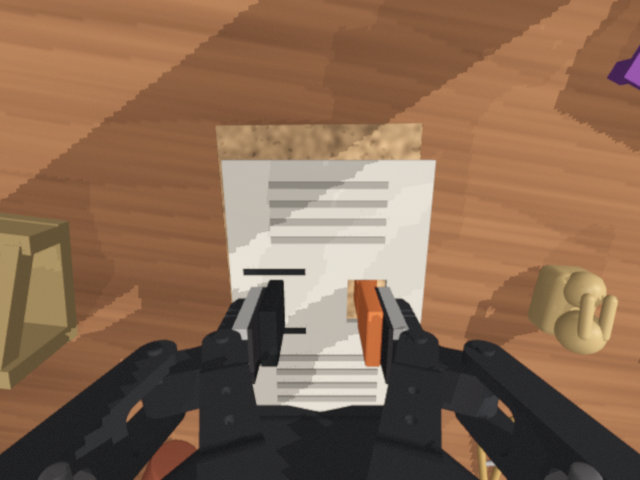

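Pack open with its cells showing (413,240); cover is aligned over the mat. Lowering to just above it, then feeling down.

```bash
python3 -m jog '[{"grip":0.465,"xyz":[-0.002,0.001,0.008],"dr":[0,0,0]},{"grip":0.465,"xyz":[-0.003,0.001,0.018],"dr":[0,0,0]},{"grip":0.465,"xyz":[-0.003,0.001,0.028],"dr":[0,0,0]},{"grip":0.465,"xyz":[-0.003,0.001,0.038],"dr":[0,0,0]},{"grip":0.465,"xyz":[-0.003,0.001,0.046],"dr":[0,0,0]},{"grip":0.465,"xyz":[-0.003,0.001,0.051],"dr":[0,0,0]},{"grip":0.465,"xyz":[-0.003,0.001,0.054],"dr":[0,0,0]},{"grip":0.465,"xyz":[-0.003,0.001,0.054],"dr":[0,0,0]},{"grip":0.465,"xyz":[-0.003,0.001,0.054],"dr":[0,0,0]}]' 20; python3 -c "from h import *;F()"; python3 -m jog '[{"grip":0.465,"xyz":[0,0,0.001],"dr":[0,0,0]},{"grip":0.465,"xyz":[0,0,0.002],"dr":[0,0,0]},{"grip":0.465,"xyz":[0,0,0.003],"dr":[0,0,0]},{"grip":0.465,"xyz":[0,0,0.003],"dr":[0,0,0]}]' 20; python3 -c "from h import *;F()"
```

```text
time: 11.7
eef_pos: [0.5193, -0.1779, 0.0367]
tcp_rot: [0.65, 0.76, 0.0, 0.0]
contact_force: [-0.0, 0.4, -1.7]
opening: 0.541
F along tab axis 0.4, vert -1.7, opening mm 46.02, pos [ 0.5193 -0.1779  0.0367]
time: 12.03
eef_pos: [0.5192, -0.1778, 0.0338]
tcp_rot: [0.65, 0.76, 0.0, 0.0]
contact_force: [0.0, -0.6, -0.9]
opening: 0.54
F along tab axis -0.6, vert -0.9, opening mm 45.92, pos [ 0.5192 -0.1778  0.0338]
```

```bash
python3 -m jog '[{"grip":0.465,"xyz":[0,0,0.0007],"dr":[0,0,0]},{"grip":0.465,"xyz":[0,0,0.0014],"dr":[0,0,0]},{"grip":0.465,"xyz":[0,0,0.002],"dr":[0,0,0]},{"grip":0.465,"xyz":[0,0,0.002],"dr":[0,0,0]},{"grip":0.465,"xyz":[0,0,0.002],"dr":[0,0,0]}]' 20; python3 -c "from h import *;F()"; python3 -m jog '[{"grip":0.465,"xyz":[0,0,0.0004],"dr":[0,0,0]},{"grip":0.465,"xyz":[0,0,0.0008],"dr":[0,0,0]},{"grip":0.465,"xyz":[0,0,0.001],"dr":[0,0,0]},{"grip":0.465,"xyz":[0,0,0.001],"dr":[0,0,0]}]' 20; python3 -c "from h import *;F()"
```

```text
time: 12.45
eef_pos: [0.5192, -0.1778, 0.0316]
tcp_rot: [0.65, 0.76, 0.0, -0.0]
contact_force: [0.0, 0.2, -0.0]
opening: 0.541
F along tab axis 0.2, vert -0.0, opening mm 45.97, pos [ 0.5192 -0.1778  0.0316]
time: 12.78
eef_pos: [0.5191, -0.1778, 0.0306]
tcp_rot: [0.65, 0.76, -0.0, -0.0]
contact_force: [-1.0, 0.0, -0.6]
opening: 0.539
F along tab axis -0.2, vert -0.6, opening mm 45.81, pos [ 0.5191 -0.1778  0.0306]
```

```bash
python3 -m jog '[{"grip":0.465,"xyz":[0,0,0.0004],"dr":[0,0,0]},{"grip":0.465,"xyz":[0,0,0.0008],"dr":[0,0,0]},{"grip":0.465,"xyz":[0,0,0.0008],"dr":[0,0,0]},{"grip":0.465,"xyz":[0,0,0.0008],"dr":[0,0,0]}]' 20; python3 -c "from h import *;F()"; python3 -m jog '[{"grip":0.465,"xyz":[0,0,0.0004],"dr":[0,0,0]},{"grip":0.465,"xyz":[0,0,0.0006],"dr":[0,0,0]},{"grip":0.465,"xyz":[0,0,0.0006],"dr":[0,0,0]}]' 20; python3 -c "from h import *;F()"
```

```text
time: 13.12
eef_pos: [0.5191, -0.1778, 0.0298]
tcp_rot: [0.65, 0.76, -0.0, -0.0]
contact_force: [0.3, -0.5, -1.4]
opening: 0.543
F along tab axis -0.4, vert -1.4, opening mm 46.13, pos [ 0.5191 -0.1778  0.0298]
time: 13.37
eef_pos: [0.5192, -0.1779, 0.0296]
tcp_rot: [0.65, 0.76, -0.0, -0.0]
contact_force: [-1.8, 0.5, 1.7]
opening: 0.542
F along tab axis 0.1, vert 1.7, opening mm 46.05, pos [ 0.5192 -0.1779  0.0296]
```

Legs are on the mat (z 29.6 mm, 29.7 predicted; force turned upward). Opening slowly.

```bash
python3 -m jog '[{"grip":0.45,"xyz":[0.0003,0,0],"dr":[0,0,0]},{"grip":0.44,"xyz":[0.0006,0,0],"dr":[0,0,0]},{"grip":0.43,"xyz":[0.001,0,0],"dr":[0,0,0]},{"grip":0.42,"xyz":[0.0014,0,0],"dr":[0,0,0]},{"grip":0.41,"xyz":[0.0017,0,0],"dr":[0,0,0]},{"grip":0.40,"xyz":[0.002,0,0],"dr":[0,0,0]},{"grip":0.38,"xyz":[0.002,0,0],"dr":[0,0,0]},{"grip":0.34,"xyz":[0.002,0,0],"dr":[0,0,0]},{"grip":0.28,"xyz":[0.002,0,0],"dr":[0,0,0]},{"grip":0.22,"xyz":[0.002,0,0],"dr":[0,0,0]},{"grip":0.2,"xyz":[0.002,0,0],"dr":[0,0,0]},{"grip":0.2,"xyz":[0.002,0,0],"dr":[0,0,0]}]' 20; python3 - <<'E'
from h import *
F()
cv2.imwrite("pics/w9.png",ctrl.read_camera("wrist")[:,:,::-1])
E
```

```text
time: 14.37
eef_pos: [0.519, -0.1759, 0.0294]
tcp_rot: [0.65, 0.76, 0.0, 0.0]
contact_force: [-0.2, 0.0, -0.2]
opening: 0.797
F along tab axis -0.0, vert -0.2, opening mm 67.78, pos [ 0.519  -0.1759  0.0294]
```

View pics/w9.png

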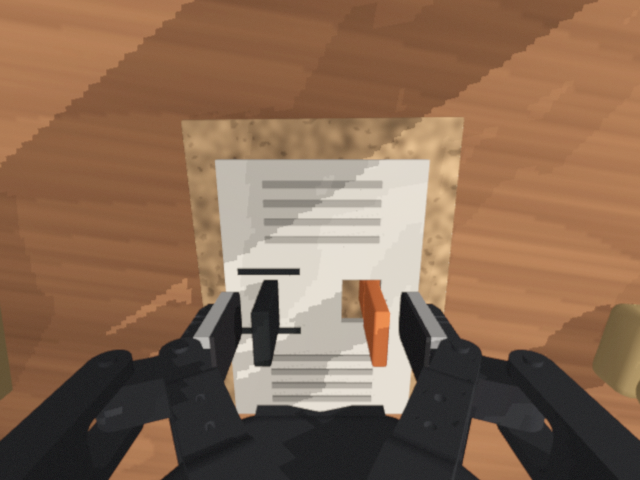

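Both pads are clear of the tab and stop, and the tab has sprung back. Retreating straight up.

```bash
python3 -m jog '[{"grip":0.2,"xyz":[0,0,-0.005],"dr":[0,0,0]},{"grip":0.2,"xyz":[0,0,-0.015],"dr":[0,0,0]},{"grip":0.2,"xyz":[0,0,-0.03],"dr":[0,0,0]},{"grip":0.2,"xyz":[0,0,-0.05],"dr":[0,0,0]},{"grip":0.2,"xyz":[0,0,-0.075],"dr":[0,0,0]},{"grip":0.2,"xyz":[0,0,-0.1],"dr":[0,0,0]},{"grip":0.2,"xyz":[0,0,-0.125],"dr":[0,0,0]},{"grip":0.2,"xyz":[0,0,-0.15],"dr":[0,0,0]},{"grip":0.2,"xyz":[0,0,-0.165],"dr":[0,0,0]},{"grip":0.2,"xyz":[0,0,-0.165],"dr":[0,0,0]},{"grip":0.2,"xyz":[0,0,-0.165],"dr":[0,0,0]},{"grip":0.2,"xyz":[0,0,-0.165],"dr":[0,0,0]}]' 20; python3 - <<'E'
from h import *
import json
F();st=ctrl.get_state()
json.dump({k:st[k].tolist() for k in("eef_pos","tcp_rot")},open("w10.json","w"))
for n in("wrist","scene"):
    cv2.imwrite(f"pics/{n}10.png",ctrl.read_camera(n)[:,:,::-1])
E
```

```text
time: 15.42
eef_pos: [0.5182, -0.1755, 0.1933]
tcp_rot: [0.65, 0.76, -0.0, -0.001]
contact_force: [0.3, 0.0, -0.5]
opening: 0.797
F along tab axis 0.1, vert -0.5, opening mm 67.78, pos [ 0.5182 -0.1755  0.1933]
```

View pics/wrist10.png

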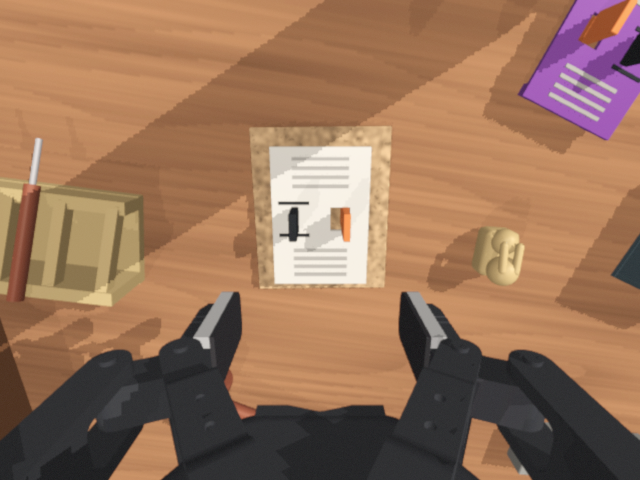

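View pics/scene10.png

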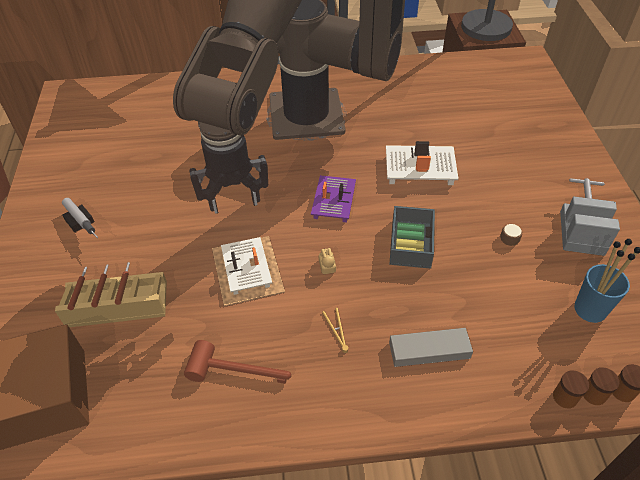

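```bash
python3 - <<'E'
from h import *
import json
W=cam("wrist",json.load(open("w10.json")))
rep("cover",[onz(p,.026,W) for p in [(269,147),(371,147),(366,283.5),(274,283.5)]])
rep("mat",[onz(p,.004,W) for p in [(250,127),(391,127),(384,288.5),(261,289)]])
ctrl.sign_off()
E
```

```text
cover c [ 0.52   -0.1739  0.026 ] edges [0.0881 0.1282 0.0892 0.1281]
   [ 0.4635 -0.2273  0.026 ] 98.9
   [ 0.4499 -0.1403  0.026 ] 9.2
   [ 0.5764 -0.1199  0.026 ] -81.2
   [ 0.5901 -0.208   0.026 ] -171.3
mat c [ 0.5193 -0.1724  0.004 ] edges [0.1283 0.1606 0.1283 0.161 ]
   [ 0.4499 -0.2493  0.004 ] 98.9
   [ 0.4301 -0.1225  0.004 ] 9.7
   [ 0.5884 -0.0955  0.004 ] -80.9
   [ 0.6087 -0.2222  0.004 ] -170.3
the job is handed in; nothing more can be done
```

The cover is off the power pack and standing upright on its legs in the middle of the cork mat. I let go, raised the gripper clear and handed the job in at about 15.5 s.

- **Which cover:** I took the smaller pale cover, the one closed on the blue-grey pack, and left the purple one and the larger pale one alone.
- **Unhooking:** I pinched the tab about 5 mm inward, about 14–15 N by the spring figures rather than a direct reading. The stop touched first, and the side force on the pack reached about 7 N before I recentred the gripper. Early in the squeeze there was also about 5 N of downward push. Both are well under 25 N.
- **Lifting:** only about 1 N showed on the way up, a little under the cover's stated weight, so nothing was dragging.
- **Setting down:** the legs met the mat at the predicted height with under 2 N, and the tab sprang back when I opened the gripper.
- **Last checks:** the final wrist picture puts the cover's centre about 2 mm from the mat's, aligned within about a degree. The plate measures its true size at its standing height, so it is sitting level. The scene picture shows the pack open with its cells visible and the other items where they were.

No check failed or disagreed.

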